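Load the notched cuvette carrier into the photometer sledge and slide it home

ROBOT

A 6-joint arm with a two-finger parallel gripper is mounted at the origin on a cart in front of the work surface, level with it; the furniture and walls round the work are solid. World frame = base frame: x ahead of the robot, y to its left, z up, the work surface at z = 0. Lengths are in m, angles in rad, forces in N, time in s.
With the tool pointing down it reaches from about 0.225 to 0.875 m from the base axis. Payload 3.4 kg.
Tool frame: the origin (TCP) lies between the finger pads; the fingertips stand 25 mm ahead of it and the grasp point (between the pads) lies 6 mm ahead of it; z points along the fingers, y is the line along which they close (so a half turn about z gives the same grasp; the last joint's range is limited). The gripper opens to 85 mm and grips with 20 to 120 N. Pads are 22 mm wide; open, the fingers measure 114 mm over their backs; the gripper's body (76 mm by 85 mm) begins 54 mm behind the grasp point. The pads swing forward as they close: fully open they stand 13 mm farther back than shut.
Start: joints at [-1.362, 0.276, 1.505, -0, 1.361, -0.121], TCP at [0.186, -0.544, 0.256] pointing down, gripper open.
Joint ranges: [-2.89, 2.89], [-0.75, 2.08], [0.22, 2.7], [-1.18, 4.32], [0.11, 2.71], [-2.7, 2.7]. Speed limits (rad/s): [2.57, 2.57, 3.14, 3.14, 3.14, 3.14].

INTERFACE

Orientations are given as a unit quaternion [w, x, y, z].
In Python, from rig import manip, cams, ticket gives the robot as it stands.
- The arm moves only by the tool step_arm, never from a script. Its argument "increments" is a list of rows, each an object with "dp": the shift along the world's x, y, z each as a share of 0.2 m, from -1 to 1, a list of three; "yaw": the turn about the world's z as a share of 0.15 rad, from -1 to 1; "grip": the opening, from 0 (shut) to 1 (fully open). In form: [{"dp": [tx, ty, tz], "yaw": yaw, "grip": grip}, ...]. A call has 1 to 5 rows; each row shifts and turns the commanded pose from where the row before left it; what a row does not reach is not made up. A row lasts 1/8 s, in which the tool goes at most 62.5 mm and 10.7 degrees, less where a joint would pass 70% of its speed; a pose out of reach is approached as far as the arm can. A call with a number of a shift or a turn outside -1 to 1 is refused whole. A call with a gripper value outside its range is refused whole. The fingers move at their own pace and stop on an object; "squeeze" is the grip in N (left out, the last holds). Time passes only in rows, so rows that do not move let the fingers close. It gives the time, the measured TCP pose, the force, the opening and the grip force at its end, in the units of the state.
- manip.get_state(): the state, without advancing time (a new reading comes with each control period).
- cams.get_image(name): name is "side" or "top"; returns the picture (384x512x3 uint8, blue, green, red); there is no depth.
- cams.get_calibration(name): a dict with "fx", "fy", "cx", "cy" (pixels), "extrinsics" (4x4, takes a point from camera to world coordinates). Camera axes: x right, y up, looking along -z (the intrinsics and any distortion apply to the point x, -y, -z); pixel columns grow to the right and rows downward; lengths in m; the calibration is good to about 2 mm. A picture is of the moment at which its call begins. get_calibration takes no time and is no camera call.
- ticket.sign_off(): hands the job in; it is judged then, once.
The state is a dict: "clock": time; "qpos": joint angles; "qd": joint speeds; "effort": joint torques, N m; "position": TCP position; "ee_rot": TCP orientation; "contact_force": force on the tool from outside, world axes, zero at the start; "moment": the same for the moment, N m; "width": finger opening in m; "gripper_force": force on a finger pad.
Only numpy, scipy, OpenCV 4.12 (cv2) and the standard library are available. Lean on these libraries where they do the work, as an engineer would, in place of code of your own. Each camera call takes 0.05 s, during which the arm holds its last target. There are 200 camera calls.

TASK

Lift the dark cuvette carrier out of its blue dock and set it down upright on the bare bench, let go, and take it again by its other pair of sides (the dock and the photometer's sledge each leave a different pair free). Turn it so that its cut-away corner lines up with the yellow key post, lower it into the sledge, while that still stands at its near end, until it sits flat on the floor, and let go. Then push the sledge by the round black pad in the middle of its front plate straight along its rails until it is fully home between lamp and detector; do not tip the carrier over, and leave the other things on the bench where they are.

Things in the scene. Friction and masses are not known exactly. Their poses are not given: they have to be found in the camera images.
- carrier_mid (a point): Cuvette carrier: loose dark metal block 64 x 64 mm, 50 mm high, about 0.3 kg, three glass cuvette tops standing 6 mm above its top. This point is its centre, 25 mm above its underside; z up. At its (+x, +y) corner a square of 14 x 14 mm is cut away over the full height, edged with yellow lines on top. Its four sides are upright and flat. It starts in the dock, axes along the dock's.
- carrier_key (a point): Point on the carrier: the inner corner of the cut-away, at the underside: (+18, +18, -25) mm from carrier_mid in the carrier's axes.
- dock: Blue fixed dock. Origin: centre of its underside, on the bench. Base 84 x 92 mm, floor 6 mm above the bench. Walls (tops 48 mm above the bench, outer faces y = +-42 mm) stand close to the carrier's +y and -y sides, so there it is gripped on its +x and -x sides, where a sill 13 mm above the bench lies at |x| = 34 to 39 mm.
- nest (a point): Centre of the sledge's floor, 14 mm above the bench; the centre of the seated carrier's underside belongs here, with its x and y axes along these. x points along the rails, away from the robot, the way it slides. Walls 8 mm thick with inner faces at x = +-34 mm, flared tops 47 mm above the floor; at y = +-34 mm only sills 8 mm high, so there the carrier is gripped on its +y and -y sides.
- nest_key (a point): Point on the sledge, (+18, +18, 0) mm from nest, where carrier_key comes to lie when the carrier is seated (2 mm play each way). The yellow key post beside it, 13.5 x 13.5 mm and 30 mm high, fills the (+x, +y) corner of the nest; a carrier turned another way stays perched on it.
- photometer: Fixed grey base of the photometer (a tall burette stand rises to its left, nearer the robot), 6 mm high, x axis along the rails in the sliding direction, z = 0 at the bench; nest lies at x = sledge. It spans x -75 to 165 mm. Rails at |y| = 61 to 71 mm, tops 20 mm above the bench. Lamp (white box) and detector (black box) at x = 68 to 126 mm, |y| = 45 to 99 mm, tops 86 mm above the bench.
- push_pad (a point): Centre of the face of the round black pad (24 mm across) in the middle of the sledge's front plate (110 mm wide, top 50 mm above the bench), 53 mm before nest and 32 mm above the bench; x is the sliding direction. Pushed here the sledge moves with a few newtons; pushed 25 mm or more off the centre line it skews by some 4 degrees and wedges in its rails until pushed here.
- sledge (a joint): Travel of the sledge along its rails in m: 0 at the near end (it starts at 0 to 0.015), 0.095 fully home at the far stop. It stays where it is left.
- cylinder_small_at (a point): Bystander, to be left alone: small glass measuring cylinder, 36 mm foot, 106 high (mm). Point 10 mm above the centre of its foot.
- box_stoppers_at (a point): Bystander, to be left alone: small blue and white cardboard box, 70x70x32 (mm). Point 10 mm above the centre of its foot.
- tape_at (a point): Bystander, to be left alone: roll of beige tape, 68 mm across, 19 high (mm). Point 10 mm above the centre of its foot.
- vial_a_at (a point): Bystander, to be left alone: small vial with black cap, 23 mm across, 52 high (mm). Point 10 mm above the centre of its foot.
- vial_b_at (a point): Bystander, to be left alone: small vial with black cap and yellow content, 23 mm across, 52 high (mm). Point 10 mm above the centre of its foot.

How it is judged:
On the way, in this order (a step that is already met when the one before it is completed fails the run):
1. the carrier is lifted clear of the dock (height (world z) of carrier_mid above 0.075 m), for 0.1 s.
2. the carrier stands upright and released on the bare bench, clear of dock and photometer (height (world z) of carrier_mid below 0.029 m and angle between carrier_mid's own z axis and vertical below 0.06 rad and horizontal distance between carrier_mid and dock above 0.07 m and horizontal distance between carrier_mid and nest above 0.07 m and contact force between the fingers and carrier below 0.2 N and linear speed of carrier below 0.02 m/s), for 0.2 s.
3. the carrier sits flat in the sledge, cut-away corner round the key post, released, with the sledge still at its near end (distance between carrier_key and nest_key below 0.006 m and angle between carrier_mid's own z axis and vertical below 0.06 rad and value of joint sledge below 0.05 m and contact force between the fingers and carrier below 0.2 N and linear speed of carrier below 0.02 m/s), for 0.2 s.
4. the sledge is pushed fully home (value of joint sledge above 0.091 m), for 0.2 s.
At the end, for the whole second after the job is handed in: The carrier sits in the sledge, its notch corner within 6 mm of its place at the key post, upright within 0.06 rad, released and at rest, and the sledge is home (joint above 0.091 m) (distance between carrier_key and nest_key below 0.006 m and angle between carrier_mid's own z axis and vertical below 0.06 rad and value of joint sledge above 0.091 m and linear speed of carrier below 0.02 m/s and contact force between the fingers and carrier below 0.2 N); the robot touches nothing.
It fails at once if the carrier is tipped over (more than 0.6 rad) (angle between carrier_mid's own z axis and vertical above 0.6 rad).
It fails at once if a bystander is moved by more than 30 mm (distance of any of cylinder_small_at, box_stoppers_at, tape_at, vial_a_at, vial_b_at from where it was at the start of the episode above 0.03 m).
It also fails if it takes over 72 s, if anything falls off the work surface, if the arm or the gripper's body presses on something with over 40 N, if the wrist force passes 120 N, or if a joint passes its speed limit or range.

## Working session

There is one attempt and no reset: what is moved stays moved. The work goes in short steps, Python scripts to look and compute and a tool call to move; the robot and the scene stay as the last step left them, time stands still between calls to the robot, and variables do not carry over. Pictures are saved under pics/ and viewed, at most 13 in all, crops included, and the job is handed in when it is done.

Besides the shell and the picture viewer there is one more tool, called after ">>>" as name(argument=value, ...) on one line, values as JSON. step_arm: Moves the arm, as the interface text tells. Shift numbers are shares of 0.2 m and turn numbers shares of 0.15 rad, none past 1 either way. Its arguments: {"type":"object","properties":{"increments":{"type":"array"},"squeeze":{"type":"number"}},"required":["increments"]}

```bash
mkdir -p pics; ls; cat > h.py <<'E'
import numpy as np, cv2
from rig import manip, cams, ticket
def cal(n):
    c=cams.get_calibration(n); return c, np.array(c["extrinsics"])
def ray(n,u,v):
    c,E=cal(n); d=np.array([(u-c["cx"])/c["fx"],-(v-c["cy"])/c["fy"],-1.]); return E[:3,3],E[:3,:3]@d
def onz(n,u,v,z):
    o,d=ray(n,u,v); return o+d*(z-o[2])/d[2]
def proj(n,p):
    c,E=cal(n); q=E[:3,:3].T@(np.array(p)-E[:3,3]); return np.array([c["cx"]+c["fx"]*q[0]/-q[2],c["cy"]-c["fy"]*q[1]/-q[2]])
E
python3 - <<'E'
from h import *
for n in("top","side"):
    print(cams.get_calibration(n)); cv2.imwrite(f"pics/{n}0.png",cams.get_image(n))
t=cv2.imread("pics/top0.png"); cv2.imwrite("pics/top0b.png",cv2.resize(t,(800,600),interpolation=cv2.INTER_CUBIC))
print(manip.get_state())
E
```

```text
pics
{'fx': 449.08226073382747, 'fy': 449.08226073382747, 'cx': 250.34967966665909, 'cy': 192.66004212413432, 'extrinsics': array([[ 0.01696267,  0.99539956, -0.09429736,  0.46827333],
       [-0.99960754,  0.01477997, -0.02379748,  0.00826532],
       [-0.02229429,  0.09466402,  0.99525961,  1.29790667],
       [ 0.        ,  0.        ,  0.        ,  1.        ]])}
{'fx': 380.3748206697045, 'fy': 380.3748206697045, 'cx': 261.781453891448, 'cy': 192.60630405925713, 'extrinsics': array([[ 0.88672778,  0.32567334, -0.32810169,  0.32689295],
       [-0.46197039,  0.59777632, -0.65516931, -0.53194863],
       [-0.01723976,  0.73253009,  0.68051631,  0.63466345],
       [ 0.        ,  0.        ,  0.        ,  1.        ]])}
{'clock': 0.1, 'qpos': array([-1.36196637e+00,  2.76527896e-01,  1.50602183e+00, -2.58052221e-05,
        1.36072859e+00, -1.21003248e-01]), 'qd': array([-0.00038293, -0.00137815, -0.00254995, -0.00132666,  0.00040712,
       -0.00130355]), 'effort': array([ 1.01071390e-03, -4.17701232e+01, -2.46404797e+01, -3.12144011e-04,
        5.87145900e-03,  6.58982628e-06]), 'position': array([ 0.18612543, -0.54356915,  0.2555223 ]), 'ee_rot': array([-8.41465165e-04,  9.86431256e-01,  1.64172674e-01, -4.96042032e-05]), 'contact_force': array([ 0.74510469, -0.0420163 ,  0.41104491]), 'moment': array([ 0.0273083 , -0.00414846,  0.02036945]), 'gripper_force': 0.0, 'width': 0.08543779307905154}
```

View pics/top0b.png

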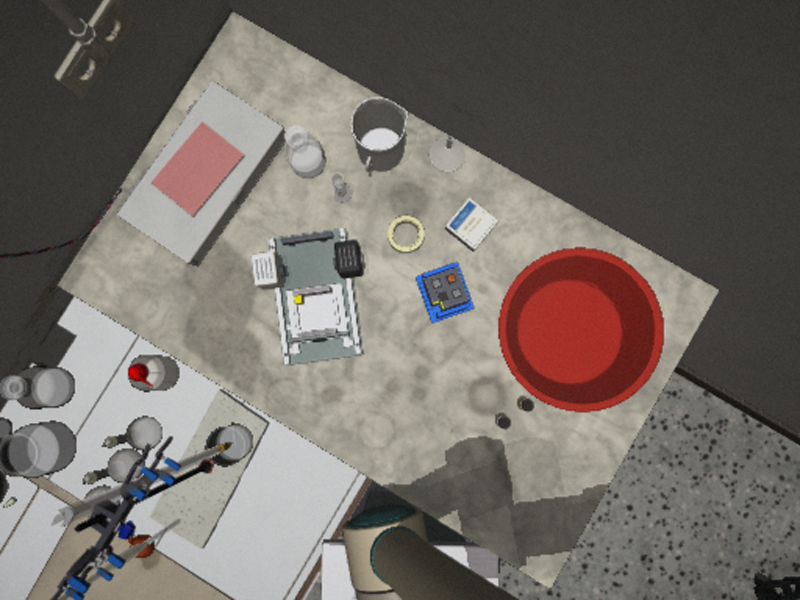

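View pics/side0.png

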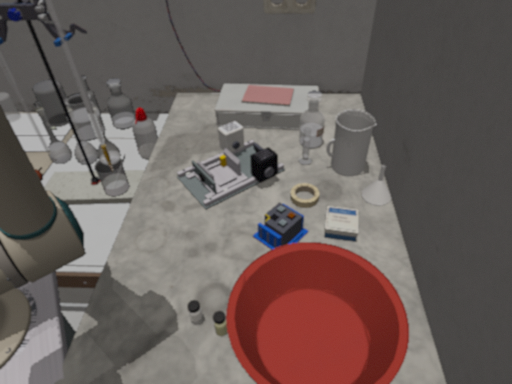

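The top view shows the dock with the carrier at about (285,187), the photometer at (203,190) with the yellow key post at (191,191), the tape at (260,149), the box at (302,143), and vials at (322,269) and (337,258). All of these are native pixels. I'll enlarge the work area next.

```bash
python3 - <<'E'
from h import *
t=cv2.imread("pics/top0.png")
a=cv2.resize(t[160:210,260:310],(500,500),interpolation=cv2.INTER_CUBIC)
cv2.imwrite("pics/c1.png",a)
b=cv2.resize(t[140:240,155:240],(510,600),interpolation=cv2.INTER_CUBIC)
cv2.imwrite("pics/c2.png",b)
h=cv2.cvtColor(t,cv2.COLOR_BGR2HSV)
m=cv2.inRange(h,(100,120,60),(130,255,255)); m[:, :255]=0;m[:160]=0;m[215:]=0;m[:,315:]=0
pts=cv2.findNonZero(m); r=cv2.minAreaRect(pts); print("dock",r)
print([onz("top",*p,0.006)[:2].round(4) for p in cv2.boxPoints(r)])
y=cv2.inRange(h,(22,120,120),(35,255,255)); n,l,s,c=cv2.connectedComponentsWithStats(y)
for i in range(1,n):
  if 150<c[i][0]<310 and 140<c[i][1]<240: print("yellow",s[i],c[i])
E
```

```text
dock ((284.0729675292969, 186.7007293701172), (31.61123275756836, 28.706417083740234), 70.01689147949219)
[array([ 0.6376, -0.0031]), array([ 0.6674, -0.0809]), array([ 0.5814, -0.1126]), array([ 0.5519, -0.0353])]
yellow [188 189   5   5  22] [190.27272727 190.95454545]
yellow [277 192   4   3   6] [278.66666667 193.        ]
yellow [282 193   2   5   6] [282.5 195. ]
```

View pics/c1.png

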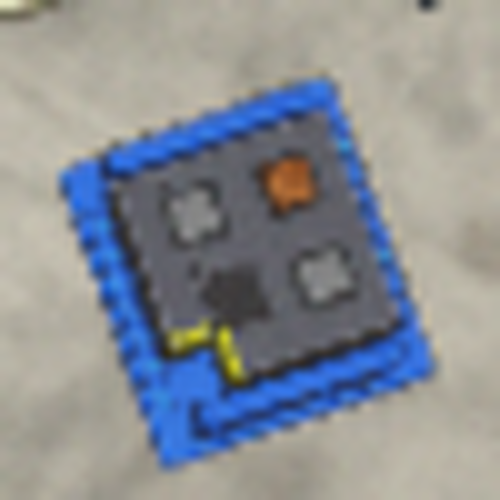

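View pics/c2.png

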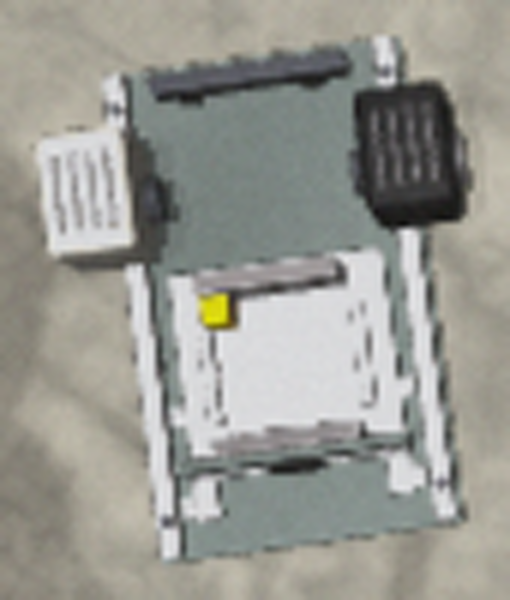

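The dock's walls are at the top and bottom of its image and the notch is lower left, so the carrier's x axis points image-left (world +y) and its yaw is about 107°. The sledge's key post is at crop (214,310). The rails run up the image, tilted slightly left. Next I compute both poses.

```bash
python3 - <<'E'
from h import *
def W(c,s,ox,oy,z,n="top"): return onz(n,(c[0]+.5)/s-.5+ox,(c[1]+.5)/s-.5+oy,z)[:2]
# carrier top, z=.056
c1=lambda p,z: W(p,10,260,160,z)
P=[c1(p,.056) for p in [(112,180),(322,112),(405,322),(218,333)]]
print("carrier corners",np.round(P,4))
print("sides",np.linalg.norm(P[0]-P[1]),np.linalg.norm(P[1]-P[2]))
x=P[0]-P[1]; y=P[2]-P[1]; print("yaws",np.arctan2(x[1],x[0]),np.arctan2(y[1],y[0])-np.pi/2,"mid",(P[0]+P[2])/2)
B=[c1(p,.006) for p in [(62,175),(330,80),(438,370),(168,470)]]
print("dock base", np.round(np.mean(B,0),4))
# rails
t=cv2.imread("pics/top0.png"); h=cv2.cvtColor(t,cv2.COLOR_BGR2HSV)
c2=lambda p,z: W(p,6,155,140,z)
L=[];g=t.astype(float).mean(2)
from numpy import polyfit
for (a,b) in [((136,265),(170,545)),((412,235),(446,500))]:
    pts=[]
    for v in range(int(a[1]/6+140)+2,int(b[1]/6+140)-1):
        u0=((v-140)*6-a[1])/(b[1]-a[1])*(b[0]-a[0])+a[0]; u0=u0/6+155
        us=np.arange(int(u0)-3,int(u0)+5); w=np.clip(g[v,us]-175,0,None)
        if w.sum()>0: pts.append(onz("top",(us*w).sum()/w.sum(),v,.020)[:2])
    pts=np.array(pts); k=polyfit(pts[:,0],pts[:,1],1); r=pts[:,1]-np.polyval(k,pts[:,0]); print("rail",k,np.arctan(k[0]),r.std()); L.append(k)
yaw=np.arctan(np.mean([k[0] for k in L])); X=.56
print("rail sep",(L[0][1]-L[1][1]+(L[0][0]-L[1][0])*X)*np.cos(yaw),"centreline y at .56",np.mean([np.polyval(k,X) for k in L]))
ex=np.array([np.cos(yaw),np.sin(yaw)]); ey=np.array([-ex[1],ex[0]])
post=onz("top",190.27,190.95,.044)[:2]; print("post",post,"nest from post",post-.02725*(ex+ey))
print("front corners",c2((163,562),.006),c2((463,520),.006))
print("pad/front plate top",c2((180,470),.05),c2((410,435),.05))
# walls tops .061
print("near wall mid",c2((288,437),.061),"far",c2((268,275),.061))
E
```

```text
carrier corners [[ 0.629  -0.0181]
 [ 0.649  -0.0763]
 [ 0.5905 -0.0998]
 [ 0.5867 -0.0481]]
sides 0.061520280573446585 0.0629658003952693
yaws 1.9003938308829278 -4.330755339132431 mid [ 0.6097817  -0.05896873]
dock base [ 0.6089 -0.0592]
rail [0.15689788 0.15408976] 0.15562912143946608 0.0016049035755691956
rail [0.13922902 0.03137703] 0.13833970118258565 0.0015068414587865247
rail sep 0.13117720649640366 centreline y at .56 0.17564892830116594
post [0.58939975 0.20747185] nest from post [0.56643484 0.17652451]
front corners [0.47051747 0.23445893] [0.49296804 0.09095011]
pad/front plate top [0.51310784 0.2201726 ] [0.53105561 0.11357684]
near wall mid [0.52869145 0.16888083] far [0.60357279 0.1801977 ]
```

>>> step_arm(increments=[{"dp": [0.07, 0.275, 0], "yaw": 0.17, "grip": 1}, {"dp": [0.07, 0.275, 0], "yaw": 0, "grip": 1}, {"dp": [0.07, 0.275, 0], "yaw": 0, "grip": 1}, {"dp": [0.07, 0.275, 0], "yaw": 0, "grip": 1}, {"dp": [0.07, 0.275, 0], "yaw": 0, "grip": 1}], squeeze=40)

```text
clock: 0.72
position: [0.2563, -0.267, 0.256]
ee_rot: [-0.0, 0.984, 0.176, 0.0]
contact_force: [1.5, -0.3, -0.3]
width: 0.0852
gripper_force: 0.0
```

>>> step_arm(increments=[{"dp": [0.07, 0.275, 0], "yaw": 0, "grip": 1}, {"dp": [0.07, 0.275, 0], "yaw": 0, "grip": 1}, {"dp": [0.07, 0.275, 0], "yaw": 0, "grip": 1}, {"dp": [0.26, 0.04, 0], "yaw": 0, "grip": 1}, {"dp": [0.26, 0.04, 0], "yaw": 0, "grip": 1}])

```text
clock: 1.35
position: [0.4031, -0.0868, 0.2566]
ee_rot: [0.001, 0.984, 0.178, 0.0]
contact_force: [0.4, -0.8, -0.2]
width: 0.0854
gripper_force: 0.0
```

>>> step_arm(increments=[{"dp": [0.26, 0.04, 0], "yaw": 0, "grip": 1}, {"dp": [0.26, 0.04, 0], "yaw": 0, "grip": 1}, {"dp": [0.26, 0.04, -0.1], "yaw": 0, "grip": 1}, {"dp": [0.2, 0.04, -0.1], "yaw": 0, "grip": 1}, {"dp": [0, 0, 0], "yaw": 0, "grip": 1}])

```text
clock: 1.98
position: [0.5995, -0.0553, 0.2131]
ee_rot: [-0.001, 0.984, 0.177, -0.002]
contact_force: [-1.2, 0.2, -0.2]
width: 0.0853
gripper_force: 0.0
```

>>> step_arm(increments=[{"dp": [0.05, -0.02, -0.2], "yaw": 0, "grip": 1}, {"dp": [0, 0, -0.2], "yaw": 0, "grip": 1}, {"dp": [0, 0, -0.15], "yaw": 0, "grip": 1}, {"dp": [0, 0, 0], "yaw": 0, "grip": 1}, {"dp": [0, 0, 0], "yaw": 0, "grip": 1}])

```text
clock: 2.6
position: [0.6086, -0.0604, 0.1079]
ee_rot: [0.0, 0.984, 0.177, 0.001]
contact_force: [0.9, 0.6, 0.7]
width: 0.0853
gripper_force: 0.0
```

```bash
python3 - <<'E'
from h import *
for n,(a,b,c,d) in {"side":(140,260,220,340)}.items():
    im=cams.get_image(n); cv2.imwrite("pics/s1.png",cv2.resize(im[a:b,c:d],(600,600),interpolation=cv2.INTER_CUBIC))
E
```

```text
(no output)
```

View pics/s1.png

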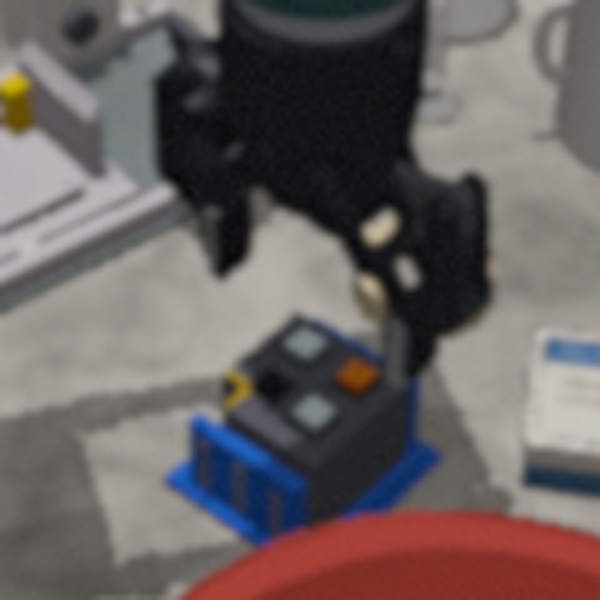

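The fingers straddle the carrier on its two free sides, left and right at crop (225,240) and (400,350). The walls are at the other two sides, so I'll descend and grip.

>>> step_arm(increments=[{"dp": [0.005, 0.005, -0.13], "yaw": 0, "grip": 1}, {"dp": [0, 0, -0.12], "yaw": 0, "grip": 1}, {"dp": [0, 0, -0.08], "yaw": 0, "grip": 1}, {"dp": [0, 0, 0], "yaw": 0, "grip": 1}, {"dp": [0, 0, 0], "yaw": 0, "grip": 0}])

```text
clock: 3.28
position: [0.6101, -0.0593, 0.0414]
ee_rot: [0.0, 0.984, 0.177, 0.001]
contact_force: [0.2, -0.9, 0.2]
width: 0.07
gripper_force: 0.0
```

>>> step_arm(increments=[{"dp": [0, 0, 0], "yaw": 0, "grip": 0}, {"dp": [0, 0, 0], "yaw": 0, "grip": 0}, {"dp": [0, 0, 0], "yaw": 0, "grip": 0}, {"dp": [0, 0, 0], "yaw": 0, "grip": 0}])

```text
clock: 3.78
position: [0.6098, -0.0585, 0.0418]
ee_rot: [-0.0, 0.984, 0.176, 0.001]
contact_force: [-1.1, 2.6, 6.1]
width: 0.0637
gripper_force: 46.6
```

>>> step_arm(increments=[{"dp": [0, 0, 0.06], "yaw": 0, "grip": 0}, {"dp": [0, 0, 0.12], "yaw": 0, "grip": 0}, {"dp": [0, 0, 0.15], "yaw": 0, "grip": 0}, {"dp": [0, 0, 0.15], "yaw": 0, "grip": 0}, {"dp": [0, 0, 0], "yaw": 0, "grip": 0}])

```text
clock: 4.4
position: [0.611, -0.0597, 0.1389]
ee_rot: [0.001, 0.984, 0.177, 0.003]
contact_force: [-0.4, -0.3, -4.4]
width: 0.0633
gripper_force: 45.8
```

>>> step_arm(increments=[{"dp": [-0.2, 0.05, 0], "yaw": 0, "grip": 0}, {"dp": [-0.25, 0.06, 0], "yaw": 0, "grip": 0}, {"dp": [-0.25, 0.06, 0], "yaw": 0, "grip": 0}, {"dp": [-0.15, 0.03, -0.1], "yaw": 0, "grip": 0}, {"dp": [0, 0, -0.15], "yaw": 0, "grip": 0}])

```text
clock: 5.03
position: [0.4353, -0.0183, 0.0853]
ee_rot: [-0.0, 0.984, 0.177, -0.001]
contact_force: [0.3, -0.1, -3.6]
width: 0.0635
gripper_force: 45.9
```

>>> step_arm(increments=[{"dp": [0, 0, -0.12], "yaw": 0, "grip": 0}, {"dp": [0, 0, -0.09], "yaw": 0, "grip": 0}, {"dp": [0, 0, 0], "yaw": 0, "grip": 0}, {"dp": [0, 0, 0], "yaw": 0, "grip": 0}])

```text
clock: 5.52
position: [0.4392, -0.0191, 0.0443]
ee_rot: [0.0, 0.984, 0.177, -0.0]
contact_force: [0.5, -0.9, -3.3]
width: 0.0628
gripper_force: 45.7
```

>>> step_arm(increments=[{"dp": [0, 0, -0.02], "yaw": 0, "grip": 0}, {"dp": [0, 0, -0.015], "yaw": 0, "grip": 0}, {"dp": [0, 0, -0.005], "yaw": 0, "grip": 0}, {"dp": [0, 0, 0], "yaw": 0, "grip": 0}])

```text
clock: 6.02
position: [0.4392, -0.019, 0.0364]
ee_rot: [0.0, 0.984, 0.177, 0.0]
contact_force: [-0.1, 0.5, -3.1]
width: 0.0635
gripper_force: 45.8
```

>>> step_arm(increments=[{"dp": [0, 0, -0.005], "yaw": 0, "grip": 0}, {"dp": [0, 0, -0.005], "yaw": 0, "grip": 0}, {"dp": [0, 0, 0], "yaw": 0, "grip": 0}])

```text
clock: 6.4
position: [0.4393, -0.0191, 0.0357]
ee_rot: [0.0, 0.984, 0.177, 0.0]
contact_force: [-2.7, 0.6, 11.3]
width: 0.0635
gripper_force: 47.7
```

Contact with the bench. I'll open the gripper, rise, turn +90° and check.

>>> step_arm(increments=[{"dp": [0, 0, 0], "yaw": 0, "grip": 1}, {"dp": [0, 0, 0], "yaw": 0, "grip": 1}, {"dp": [0, 0, 0], "yaw": 0, "grip": 1}, {"dp": [0, 0, 0], "yaw": 0, "grip": 1}, {"dp": [0, 0, 0], "yaw": 0, "grip": 1}])

```text
clock: 7.02
position: [0.4392, -0.019, 0.0342]
ee_rot: [0.0, 0.984, 0.177, -0.0]
contact_force: [1.2, 0.1, -0.6]
width: 0.0853
gripper_force: 0.0
```

>>> step_arm(increments=[{"dp": [0, 0, 0.1], "yaw": 0, "grip": 1}, {"dp": [0, 0, 0.15], "yaw": 0, "grip": 1}, {"dp": [0, 0, 0.15], "yaw": 0.5, "grip": 1}, {"dp": [0, 0, 0], "yaw": 1, "grip": 1}, {"dp": [0, 0, 0], "yaw": 1, "grip": 1}])

```text
clock: 7.65
position: [0.4394, -0.0191, 0.1148]
ee_rot: [0.0, 0.933, 0.359, 0.0]
contact_force: [0.0, -0.4, 0.1]
width: 0.0857
gripper_force: 0.0
```

>>> step_arm(increments=[{"dp": [0, 0, 0], "yaw": 1, "grip": 1}, {"dp": [0, 0, 0], "yaw": 1, "grip": 1}, {"dp": [0, 0, 0], "yaw": 1, "grip": 1}, {"dp": [0, 0, 0], "yaw": 1, "grip": 1}, {"dp": [0, 0, 0], "yaw": 1, "grip": 1}])

```text
clock: 8.28
position: [0.4391, -0.019, 0.1142]
ee_rot: [-0.0, 0.737, 0.676, -0.0]
contact_force: [-1.2, 0.2, -0.6]
width: 0.0856
gripper_force: 0.0
```

>>> step_arm(increments=[{"dp": [0, 0, 0], "yaw": 1, "grip": 1}, {"dp": [0, 0, 0], "yaw": 1, "grip": 1}, {"dp": [0, 0, 0], "yaw": 0.97, "grip": 1}, {"dp": [0, 0, 0], "yaw": 0, "grip": 1}, {"dp": [0, 0, 0], "yaw": 0, "grip": 1}])

```text
clock: 8.9
position: [0.4392, -0.019, 0.1143]
ee_rot: [-0.0, 0.572, 0.82, 0.0]
contact_force: [0.4, 0.4, -0.4]
width: 0.0854
gripper_force: 0.0
```

```bash
python3 - <<'E'
from h import *
s=manip.get_state(); q=s["ee_rot"]; print(s["position"],2*np.arctan2(q[2],q[1]),s["qpos"])
for n,r in {"side":.06,"top":.06}.items():
    im=cams.get_image(n); u,v=proj(n,(.4393,-.019,.03)).round().astype(int); cv2.imwrite(f"pics/{n}2.png",im)
    c=cv2.resize(im[v-40:v+40,u-40:u+40],(400,400),interpolation=cv2.INTER_CUBIC)
    o=c if n=="side" else np.hstack([o,c])
cv2.imwrite("pics/both2.png",o)
print(proj("top",(.4393,-.019,.03)).round(),proj("side",(.4393,-.019,.03)).round())
E
```

```text
[ 0.43915096 -0.0190031   0.11428309] 1.9238153382419756 [-2.01835005e-01  2.10109398e-01  1.99718952e+00  6.63520518e-05
  9.34375455e-01 -5.54893453e-01]
[270. 246.] [200. 241.]
```

View pics/both2.png

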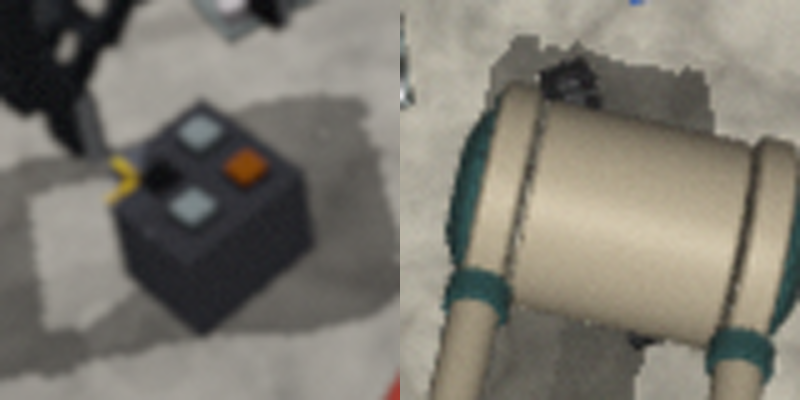

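The side view shows the carrier standing upright on the bench, with its notch at the left. I'll take it by the other pair of sides, slightly higher.

>>> step_arm(increments=[{"dp": [0, 0, -0.12], "yaw": 0, "grip": 1}, {"dp": [0, 0, -0.12], "yaw": 0, "grip": 1}, {"dp": [0, 0, -0.08], "yaw": 0, "grip": 1}, {"dp": [0, 0, -0.05], "yaw": 0, "grip": 1}, {"dp": [0, 0, 0], "yaw": 0, "grip": 1}])

```text
clock: 9.62
position: [0.4389, -0.019, 0.0399]
ee_rot: [-0.001, 0.571, 0.821, -0.0]
contact_force: [0.6, 0.1, 0.5]
width: 0.0852
gripper_force: 0.0
```

>>> step_arm(increments=[{"dp": [0, 0, 0], "yaw": 0, "grip": 0}, {"dp": [0, 0, 0], "yaw": 0, "grip": 0}, {"dp": [0, 0, 0], "yaw": 0, "grip": 0}, {"dp": [0, 0, 0], "yaw": 0, "grip": 0}, {"dp": [0, 0, 0], "yaw": 0, "grip": 0}])

```text
clock: 10.25
position: [0.439, -0.0192, 0.041]
ee_rot: [0.0, 0.571, 0.821, -0.0]
contact_force: [-1.8, -1.7, 5.9]
width: 0.0634
gripper_force: 45.7
```

>>> step_arm(increments=[{"dp": [0, 0, 0.1], "yaw": 0, "grip": 0}, {"dp": [0, 0, 0.2], "yaw": 0, "grip": 0}, {"dp": [0, 0, 0.2], "yaw": -0.8, "grip": 0}, {"dp": [0, 0, 0.1], "yaw": -1, "grip": 0}, {"dp": [0, 0, 0], "yaw": -1, "grip": 0}])

```text
clock: 10.88
position: [0.4405, -0.0191, 0.1621]
ee_rot: [0.002, 0.731, 0.682, 0.002]
contact_force: [0.6, 0.6, -2.3]
width: 0.0634
gripper_force: 46.3
```

>>> step_arm(increments=[{"dp": [0.06, 0.1, 0], "yaw": -1, "grip": 0}, {"dp": [0.06, 0.1, 0], "yaw": -1, "grip": 0}, {"dp": [0.06, 0.1, 0], "yaw": -1, "grip": 0}, {"dp": [0.07, 0.1, 0], "yaw": -1, "grip": 0}, {"dp": [0.07, 0.1, 0], "yaw": -1, "grip": 0}])

```text
clock: 11.5
position: [0.5033, 0.0818, 0.1599]
ee_rot: [-0.0, 0.93, 0.367, -0.0]
contact_force: [0.1, -0.8, -2.7]
width: 0.0636
gripper_force: 46.3
```

>>> step_arm(increments=[{"dp": [0.07, 0.1, 0], "yaw": -1, "grip": 0}, {"dp": [0.07, 0.1, 0], "yaw": -1, "grip": 0}, {"dp": [0.07, 0.1, 0], "yaw": -1, "grip": 0}, {"dp": [0.06, 0.1, 0], "yaw": -1, "grip": 0}, {"dp": [0, 0, 0], "yaw": 0, "grip": 0}])

```text
clock: 12.12
position: [0.5578, 0.1622, 0.1597]
ee_rot: [-0.0, 0.997, 0.079, 0.0]
contact_force: [-0.8, -0.6, -3.7]
width: 0.0639
gripper_force: 46.3
```

```bash
python3 - <<'E'
from h import *
s=manip.get_state(); q=s["ee_rot"]; print(s["position"],2*np.arctan2(q[2],q[1]),s["qpos"],s["contact_force"])
im=cams.get_image("side"); cv2.imwrite("pics/side3.png",im)
cv2.imwrite("pics/side3c.png",cv2.resize(im[90:210,160:300],(700,600),interpolation=cv2.INTER_CUBIC))
E
```

```text
[0.557783   0.162243   0.15969985] 0.15790504625457916 [1.62997715e-01 3.53109539e-01 1.64211238e+00 5.72858927e-04
 1.14610146e+00 1.57565302e+00] [-0.83444344 -0.5793861  -3.70946846]
```

View pics/side3c.png

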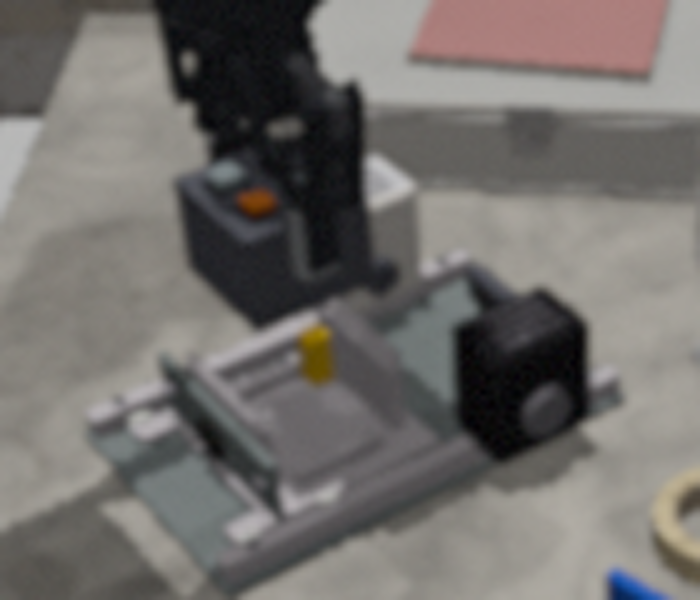

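```bash
python3 - <<'E'
from h import *
def box(c,yaw,hx,hy,zs):
    R=np.array([[np.cos(yaw),-np.sin(yaw)],[np.sin(yaw),np.cos(yaw)]])
    return [np.r_[np.array(c)+R@np.array([a*hx,b*hy]),z] for a in(1,-1) for b in(1,-1) for z in zs]
print("bench carrier predicted in crop")
for p in box((.4392,-.019),1.926,.032,.032,(0,.05)):
    u=proj("side",p); print(p.round(3),((u-[160,201]+.5)*5-.5).round(0))
print("post predicted side px, hull bbox"); yaw=.15
for n in((.5664,.1765),(.5644,.1765),(.5664,.1745)):
    ex=np.array([np.cos(yaw),np.sin(yaw)]);ey=np.array([-ex[1],ex[0]])
    q=np.array([proj("side",p) for p in box(np.array(n)+.02725*(ex+ey),yaw,.00675,.00675,(.014,.044))]); print(n,q.min(0).round(2),q.max(0).round(2),q.mean(0).round(2))
for f in("side0","side3"):
    h=cv2.cvtColor(cv2.imread(f"pics/{f}.png"),cv2.COLOR_BGR2HSV); y=cv2.inRange(h,(18,130,80),(38,255,255)); 
    n,l,s,c=cv2.connectedComponentsWithStats(y); print([(s[i].tolist(),c[i].round(2)) for i in range(1,n) if s[i][4]>10 and c[i][1]<200])
E
```

```text
bench carrier predicted in crop
[ 0.398 -0.     0.   ] [105. 253.]
[ 0.398 -0.     0.05 ] [ 85. 175.]
[0.458 0.022 0.   ] [219. 167.]
[0.458 0.022 0.05 ] [204.  89.]
[ 0.42 -0.06  0.  ] [205. 336.]
[ 0.42 -0.06  0.05] [189. 259.]
[ 0.48  -0.038  0.   ] [319. 242.]
[ 0.48  -0.038  0.05 ] [309. 164.]
post predicted side px, hull bbox
(0.5664, 0.1765) [219.51 153.29] [227.71 166.99] [223.65 160.12]
(0.5644, 0.1765) [218.79 153.51] [227.01 167.23] [222.93 160.35]
(0.5664, 0.1745) [219.82 153.7 ] [228.02 167.42] [223.95 160.54]
[([102, 146, 6, 14, 25], array([104.52, 151.64])), ([220, 155, 6, 11, 54], array([222.83, 159.89]))]
[([102, 146, 7, 15, 34], array([105.06, 152.32])), ([220, 155, 6, 12, 55], array([222.89, 160.18]))]
```

>>> step_arm(increments=[{"dp": [0.04, 0.07, 0], "yaw": -0.03, "grip": 0}, {"dp": [0, 0, -0.1], "yaw": 0, "grip": 0}, {"dp": [0, 0, -0.15], "yaw": 0, "grip": 0}, {"dp": [0, 0, 0], "yaw": 0, "grip": 0}, {"dp": [0, 0, 0], "yaw": 0, "grip": 0}])

```text
clock: 12.8
position: [0.566, 0.1751, 0.1112]
ee_rot: [-0.0, 0.997, 0.076, 0.001]
contact_force: [0.1, -1.0, -3.0]
width: 0.0634
gripper_force: 46.1
```

```bash
python3 - <<'E'
from h import *
s=manip.get_state(); q=s["ee_rot"]; print(s["position"],2*np.arctan2(q[2],q[1]),s["contact_force"])
im=cams.get_image("side"); cv2.imwrite("pics/side4.png",im)
cv2.imwrite("pics/side4c.png",cv2.resize(im[110:210,170:270],(600,600),interpolation=cv2.INTER_CUBIC))
E
```

```text
[0.56596859 0.17514122 0.11116094] 0.1512981133932047 [ 0.06859337 -0.96313036 -3.04334502]
```

View pics/side4c.png

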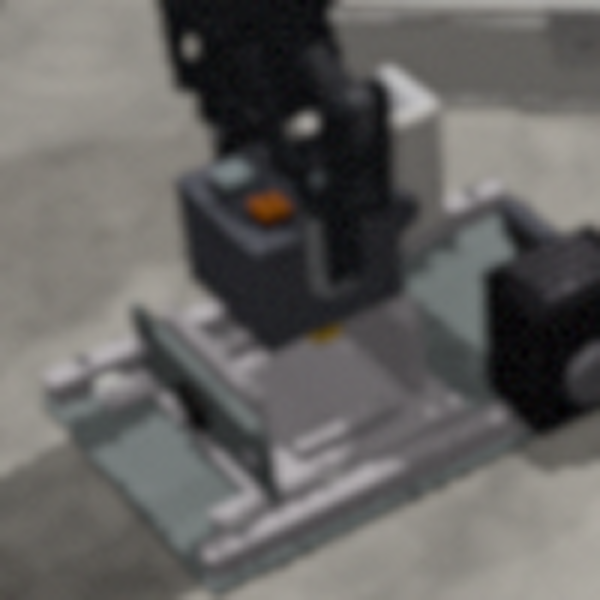

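The carrier hangs above the nest, lined up with the post at crop (325,330). I'll lower it gently.

>>> step_arm(increments=[{"dp": [0, 0, -0.05], "yaw": 0, "grip": 0}, {"dp": [0, 0, -0.05], "yaw": 0, "grip": 0}, {"dp": [0, 0, -0.03], "yaw": 0, "grip": 0}, {"dp": [0, 0, 0], "yaw": 0, "grip": 0}])

```text
clock: 13.35
position: [0.5647, 0.1748, 0.0835]
ee_rot: [0.0, 0.997, 0.076, -0.001]
contact_force: [0.3, 0.4, -3.9]
width: 0.0632
gripper_force: 46.3
```

>>> step_arm(increments=[{"dp": [0, 0, -0.02], "yaw": 0, "grip": 0}, {"dp": [0, 0, -0.02], "yaw": 0, "grip": 0}, {"dp": [0, 0, 0], "yaw": 0, "grip": 0}])

```text
clock: 13.72
position: [0.565, 0.1749, 0.076]
ee_rot: [0.0, 0.997, 0.076, -0.0]
contact_force: [-0.3, 0.3, -3.3]
width: 0.0632
gripper_force: 46.3
```

Past the post's top with no contact.

>>> step_arm(increments=[{"dp": [0, 0, -0.03], "yaw": 0, "grip": 0}, {"dp": [0, 0, -0.03], "yaw": 0, "grip": 0}, {"dp": [0, 0, -0.02], "yaw": 0, "grip": 0}, {"dp": [0, 0, 0], "yaw": 0, "grip": 0}])

```text
clock: 14.22
position: [0.5669, 0.1751, 0.0624]
ee_rot: [0.0, 0.997, 0.076, 0.002]
contact_force: [-0.6, -0.1, 7.0]
width: 0.0636
gripper_force: 47.6
```

```bash
python3 - <<'E'
from h import *
s=manip.get_state(); print(s["position"],s["contact_force"],s["moment"],s["ee_rot"])
im=cams.get_image("side"); cv2.imwrite("pics/side5.png",im)
cv2.imwrite("pics/side5c.png",cv2.resize(im[120:195,185:260],(600,600),interpolation=cv2.INTER_CUBIC))
E
```

```text
[0.56694831 0.17514879 0.06240936] [-0.60137468 -0.11924999  7.02444287] [-0.36014564  0.13865289  0.0171717 ] [6.42393325e-05 9.97122442e-01 7.57775353e-02 2.14394353e-03]
```

View pics/side5c.png

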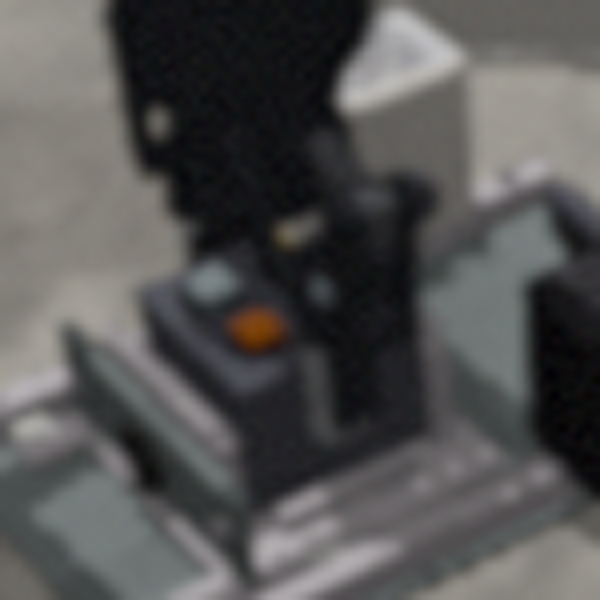

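The moment points to the −y edge resting on the −y sill; in the picture it is the near edge at crop (330,450). I'll lift slightly, shift +2 mm in y and lower again.

>>> step_arm(increments=[{"dp": [0, 0, 0.03], "yaw": 0, "grip": 0}, {"dp": [0, 0.01, 0], "yaw": 0, "grip": 0}, {"dp": [0, 0, 0], "yaw": 0, "grip": 0}])

```text
clock: 14.65
position: [0.5648, 0.1771, 0.0658]
ee_rot: [0.0, 0.997, 0.076, -0.001]
contact_force: [-0.5, 0.0, -4.0]
width: 0.0635
gripper_force: 46.3
```

>>> step_arm(increments=[{"dp": [0, 0, -0.015], "yaw": 0, "grip": 0}, {"dp": [0, 0, -0.02], "yaw": 0, "grip": 0}, {"dp": [0, 0, 0], "yaw": 0, "grip": 0}])

```text
clock: 15.02
position: [0.5647, 0.1768, 0.0586]
ee_rot: [0.0, 0.997, 0.076, -0.001]
contact_force: [0.3, -0.7, -3.0]
width: 0.0635
gripper_force: 46.3
```

It passed the sill. 4 mm to go.

>>> step_arm(increments=[{"dp": [0, 0, -0.01], "yaw": 0, "grip": 0}, {"dp": [0, 0, -0.008], "yaw": 0, "grip": 0}, {"dp": [0, 0, -0.005], "yaw": 0, "grip": 0}, {"dp": [0, 0, 0], "yaw": 0, "grip": 0}])

```text
clock: 15.52
position: [0.5652, 0.1769, 0.055]
ee_rot: [0.0, 0.997, 0.076, 0.0]
contact_force: [-0.5, 0.2, -0.3]
width: 0.0633
gripper_force: 46.6
```

>>> step_arm(increments=[{"dp": [0, 0, -0.005], "yaw": 0, "grip": 0}, {"dp": [0, 0, 0], "yaw": 0, "grip": 1}, {"dp": [0, 0, 0], "yaw": 0, "grip": 1}, {"dp": [0, 0, 0], "yaw": 0, "grip": 1}, {"dp": [0, 0, 0], "yaw": 0, "grip": 1}])

```text
clock: 16.15
position: [0.5652, 0.177, 0.0537]
ee_rot: [0.0, 0.997, 0.076, -0.0]
contact_force: [0.5, -0.1, -0.3]
width: 0.0855
gripper_force: 0.0
```

>>> step_arm(increments=[{"dp": [0, 0, 0], "yaw": 0, "grip": 1}, {"dp": [0, 0, 0.1], "yaw": 0, "grip": 1}, {"dp": [0, 0, 0.2], "yaw": 0, "grip": 1}, {"dp": [0, 0, 0.2], "yaw": 0, "grip": 1}, {"dp": [0, 0, 0], "yaw": 0, "grip": 1}])

```text
clock: 16.77
position: [0.5676, 0.1774, 0.1573]
ee_rot: [-0.0, 0.997, 0.076, 0.004]
contact_force: [-0.5, 0.8, -0.5]
width: 0.085
gripper_force: 0.0
```

>>> step_arm(increments=[{"dp": [-0.2, -0.03, 0], "yaw": 0, "grip": 0}, {"dp": [-0.25, -0.04, 0], "yaw": 0, "grip": 0}, {"dp": [-0.15, -0.022, 0], "yaw": 0, "grip": 0}, {"dp": [0, 0, 0], "yaw": 0, "grip": 0}, {"dp": [0, 0, 0], "yaw": 0, "grip": 0}])

```text
clock: 17.4
position: [0.4463, 0.1587, 0.1536]
ee_rot: [-0.0, 0.997, 0.076, 0.001]
contact_force: [-0.3, 0.6, 0.8]
width: -0.0001
gripper_force: 0.0
```

```bash
python3 - <<'E'
from h import *
s=manip.get_state(); print(s["position"],s["width"])
a=cams.get_image("side"); b=cams.get_image("top"); cv2.imwrite("pics/side6.png",a); cv2.imwrite("pics/top6.png",b)
cv2.imwrite("pics/both6.png",np.hstack([cv2.resize(a[120:195,185:260],(400,400),interpolation=cv2.INTER_CUBIC),cv2.resize(b[155:235,165:245],(400,400),interpolation=cv2.INTER_CUBIC)]))
E
```

```text
[0.44629292 0.15873322 0.15357027] -5.040580900698437e-05
```

View pics/both6.png

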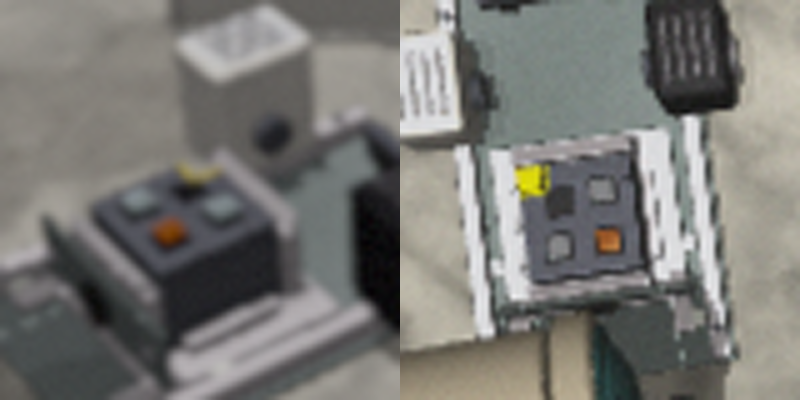

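The carrier sits flat in the sledge with its notch around the post. Next I lower the closed fingers in front of the pad.

>>> step_arm(increments=[{"dp": [0, 0, -0.2], "yaw": 0, "grip": 0}, {"dp": [0, 0, -0.2], "yaw": 0, "grip": 0}, {"dp": [0, 0, -0.118], "yaw": 0, "grip": 0}, {"dp": [0, 0, 0], "yaw": 0, "grip": 0}])

```text
clock: 18.0
position: [0.4448, 0.1583, 0.0483]
ee_rot: [0.0, 0.997, 0.075, -0.002]
contact_force: [-0.7, 0.7, 0.6]
width: -0.0003
gripper_force: 0.0
```

>>> step_arm(increments=[{"dp": [0.08, 0.012, 0], "yaw": 0, "grip": 0}, {"dp": [0.08, 0.012, 0], "yaw": 0, "grip": 0}, {"dp": [0.04, 0.006, 0], "yaw": 0, "grip": 0}, {"dp": [0.04, 0.006, 0], "yaw": 0, "grip": 0}, {"dp": [0, 0, 0], "yaw": 0, "grip": 0}])

```text
clock: 18.62
position: [0.4939, 0.1659, 0.0503]
ee_rot: [-0.0, 0.997, 0.076, 0.0]
contact_force: [0.2, 0.0, 0.5]
width: 0.0
gripper_force: 0.0
```

>>> step_arm(increments=[{"dp": [0.03, 0.0045, 0], "yaw": 0, "grip": 0}, {"dp": [0.03, 0.0045, 0], "yaw": 0, "grip": 0}, {"dp": [0.04, 0.006, 0], "yaw": 0, "grip": 0}, {"dp": [0.05, 0.0075, 0], "yaw": 0, "grip": 0}, {"dp": [0.05, 0.0075, 0], "yaw": 0, "grip": 0}])

```text
clock: 19.25
position: [0.5338, 0.1719, 0.05]
ee_rot: [-0.0, 0.997, 0.076, -0.0]
contact_force: [-3.0, -0.1, 0.5]
width: 0.0001
gripper_force: 1.0
```

>>> step_arm(increments=[{"dp": [0.05, 0.0075, 0], "yaw": 0, "grip": 0}, {"dp": [0.05, 0.0075, 0], "yaw": 0, "grip": 0}, {"dp": [0.04, 0.006, 0], "yaw": 0, "grip": 0}, {"dp": [0.03, 0.0045, 0], "yaw": 0, "grip": 0}, {"dp": [0, 0, 0], "yaw": 0, "grip": 0}])

```text
clock: 19.88
position: [0.5685, 0.1768, 0.0502]
ee_rot: [0.0, 0.997, 0.076, 0.001]
contact_force: [-0.5, 0.5, -0.8]
width: -0.0003
gripper_force: 0.0
```

>>> step_arm(increments=[{"dp": [0.03, 0.0045, 0], "yaw": 0, "grip": 0}, {"dp": [0.03, 0.0045, 0], "yaw": 0, "grip": 0}, {"dp": [0.02, 0.003, 0], "yaw": 0, "grip": 0}, {"dp": [0, 0, 0], "yaw": 0, "grip": 0}])

```text
clock: 20.38
position: [0.5828, 0.1791, 0.0501]
ee_rot: [0.0, 0.997, 0.076, -0.001]
contact_force: [-3.3, -1.9, 2.4]
width: -0.0
gripper_force: 1.6
```

>>> step_arm(increments=[{"dp": [0.015, 0.002, 0], "yaw": 0, "grip": 0}, {"dp": [0.015, 0.002, 0], "yaw": 0, "grip": 0}, {"dp": [0, 0, 0], "yaw": 0, "grip": 0}])

```text
clock: 20.75
position: [0.5831, 0.1791, 0.05]
ee_rot: [0.001, 0.997, 0.076, -0.006]
contact_force: [-13.4, -2.5, 11.2]
width: -0.0002
gripper_force: 6.9
```

>>> step_arm(increments=[{"dp": [0.01, 0.0015, 0], "yaw": 0, "grip": 0}, {"dp": [0, 0, 0], "yaw": 0, "grip": 0}, {"dp": [0, 0, 0], "yaw": 0, "grip": 0}])

```text
clock: 21.12
position: [0.5833, 0.1791, 0.05]
ee_rot: [0.001, 0.997, 0.076, -0.008]
contact_force: [-17.1, -3.0, 13.7]
width: -0.0002
gripper_force: 8.6
```

>>> step_arm(increments=[{"dp": [-0.1, -0.015, 0], "yaw": 0, "grip": 0}, {"dp": [-0.2, -0.03, 0], "yaw": 0, "grip": 0}, {"dp": [-0.2, -0.03, 0.05], "yaw": 0, "grip": 0}, {"dp": [-0.2, -0.03, 0.2], "yaw": 0, "grip": 0}, {"dp": [0, 0, 0.2], "yaw": 0, "grip": 0}])

```text
clock: 21.75
position: [0.4481, 0.159, 0.1405]
ee_rot: [0.0, 0.997, 0.076, -0.001]
contact_force: [2.4, 0.0, 0.6]
width: -0.0002
gripper_force: 0.0
```

```bash
python3 - <<'E'
from h import *
s=manip.get_state(); print(s["position"],s["contact_force"],s["clock"])
a=cams.get_image("side"); b=cams.get_image("top"); cv2.imwrite("pics/side7.png",a); cv2.imwrite("pics/top7.png",b)
cv2.imwrite("pics/both7.png",np.hstack([cv2.resize(a[110:200,180:270],(400,400),interpolation=cv2.INTER_CUBIC),cv2.resize(b[135:235,150:250],(400,400),interpolation=cv2.INTER_CUBIC)]))
for f in("top0","top6","top7"):
    h=cv2.cvtColor(cv2.imread(f"pics/{f}.png"),cv2.COLOR_BGR2HSV); y=cv2.inRange(h,(22,120,120),(35,255,255)); y[:,:150]=0;y[:,230:]=0;y[:130]=0;y[230:]=0
    n,l,st,c=cv2.connectedComponentsWithStats(y); i=1+np.argmax(st[1:,4]); print(f,c[i],onz("top",*c[i],.044)[:2])
E
```

```text
[0.44810001 0.15900857 0.14054031] [2.35352959 0.02707572 0.58733753] 21.75
top0 [190.27272727 190.95454545] [0.58938701 0.20746377]
top6 [190.80555556 190.55555556] [0.59053751 0.20599259]
top7 [187.45454545 162.57575758] [0.67001365 0.21786789]
```

View pics/both7.png

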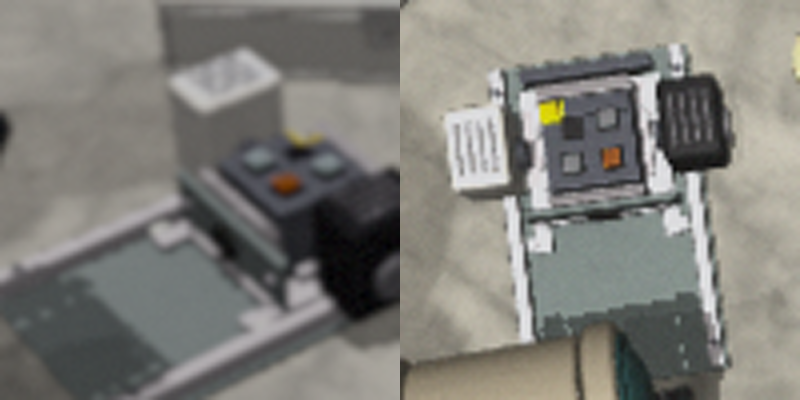

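```bash
python3 - <<'E'
from h import *
yaw=.15; ex=np.array([np.cos(yaw),np.sin(yaw)]); ey=np.array([-ex[1],ex[0]])
def W(p,z): return onz("top",(p[0]+.5)/4-.5+150,(p[1]+.5)/4-.5+135,z)[:2]
n=W((551-400,112),.044)-.02725*(ex+ey); n2=np.array([.5655,.1768])+.0803*ex
print("nest",n,n2)
def R(p,z): d=W(p,z)-n; return (d@ex).round(4),(d@ey).round(4)
print("lamp far",R((445-400,114),.086),R((503-400,107),.086),"near",R((452-400,195),.086),R((510-400,190),.086))
print("det far",R((660-400,83),.086),R((718-400,74),.086),"near",R((672-400,165),.086),R((730-400,160),.086))
print("rail far ends",R((494-400,72),.02),R((676-400,46),.02))
print("far wall / stop bar near edge", R((590-400,92),.061),R((590-400,82),.03))
print("rail near ends(before)")
E
```

```text
nest [0.64699786 0.18707347] [0.64489832 0.18879988]
lamp far (np.float64(0.0281), np.float64(0.0937)) (np.float64(0.0275), np.float64(0.0536)) near (np.float64(-0.0281), np.float64(0.0953)) (np.float64(-0.03), np.float64(0.0555))
det far (np.float64(0.0292), np.float64(-0.0553)) (np.float64(0.03), np.float64(-0.0954)) near (np.float64(-0.028), np.float64(-0.0563)) (np.float64(-0.03), np.float64(-0.0959))
rail far ends (np.float64(0.0664), np.float64(0.0682)) (np.float64(0.0672), np.float64(-0.065))
far wall / stop bar near edge (np.float64(0.0344), np.float64(-0.0039)) (np.float64(0.0476), np.float64(-0.0012))
rail near ends(before)
```

The lamp and detector centres (x = 97 mm) fall level with the nest within about 1 mm. That puts the sledge at about 0.095 to 0.097, which is home.

```bash
python3 -c "
from rig import ticket
print(ticket.sign_off())"
```

```text
the job is handed in; nothing more can be done
None
```

The carrier is seated around the key post in the sledge, and the sledge is pushed home against its far stop. I handed the job in at about 22 s on the clock; the sign-off returned no verdict.

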